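# Stamp a soap bar in the bench press

### The job

Stamp the lavender soap bar: push the press's tray fully home under the head, then press the red knob down until you feel the plunger land on its stop, keep it firmly but gently on the stop for about a second (do not force the stop), and let the plunger rise all the way. Then pull the tray fully out again with the soap still lying in it, let go, and leave the jar, the tin and the wooden stamp alone.

Things in the scene. Friction and masses are not known exactly. Their poses are not given: they have to be found in the camera images.
- press: Small green bench press, fixed on the table: base plate 165 x 185 mm, steel column, head reaching over the plate (42 mm wide, heights 104 to 138 mm). Origin on the table straight under the plunger's axis; z up; +y is the direction in which the tray comes out, -y in which it goes in; the column stands at +x, 80 mm from the plunger's axis.
- tray (a joint): How far the aluminium tray is pushed in, m: 0 = fully out, clear of the head (as it starts), 0.090 = fully home, the soap centred under the plunger. It slides straight along the press's y axis with about 2 N of friction and stays where it is left. Hard stops at both ends.
- tray_handle (a point): Point on the axis of the tray's upright black handle post, 55 mm over the table. The post is 16 mm thick, stands free from height 34 to 72 mm (its top) and can be pinched from above in any direction. It moves with the tray: 185 mm along the press's +y from the plunger's axis when the tray is out, 95 mm when it is home.
- tray_nest (a point): Centre of the tray's floor, on which the soap lies, 26 mm over the table; moves with the tray; axes parallel to the press's. A 10 mm high light-wood rim holds the soap with about 2 mm of play all round.
- plunger (a joint): How far the plunger is pressed down, m: 0 = fully up; springs push it back up. The brass die meets the soap after about 14 mm and then gives way on its own springs; the plunger goes on to its stop. Force on the knob: 2 to 3 N at first, rising slowly, a step of about 1.5 N when the die meets the soap, 6 to 11 N just before the stop, then a steep rise.
- stop_top (a point): Centre of the brass seat on top of the head, 138 mm over the table, fixed. The dark collar clamped on the plunger's rod lands on it: that is the stop. The collar is set for 16 to 30 mm of stroke, differently each time, and its height is not measured: feel for it. Firmly on the stop takes 4 to 8 N more than the springs; over 20 N more forces the collar, so keep the push under about 25 N.
- knob_top (a point): Centre of the flat top of the plunger's red palm knob (36 mm across the flat, 46 mm at its widest, 22 mm tall), 204 mm over the table when the plunger is up; moves with the plunger. Pressed straight down with the closed fingers.
- soap_mid (a point): Centre (half-way up) of the lavender soap bar, 53 x 79 x 26 mm, loose, 100 g, lying in the tray with its long side along the press's x.
- jar: Bystander: small glass pigment jar with pink powder and bamboo lid, 49 mm wide, 70 mm tall, to the right of the press. Origin under its centre.
- tin: Bystander: round grey balm tin, 74 mm wide, 34 mm tall, in front of the press. Origin under its centre.
- wood_stamp: Bystander: pale turned wooden soap stamp, 36 mm wide, 64 mm tall, left of the press's column. Origin under its centre.
There are look-alikes about, which are no part of the job. What is shaped like the part that bears soap_mid but blue, pink or yellow is not meant.

How it is judged (in metres and radians):
On the way, in this order (a step that is already met when the one before it is completed fails the run):
1. the tray is fully home (within 3 mm) with the plunger up (value of joint tray above 0.087 m and value of joint plunger below 0.003 m), for 0.2 s.
2. the plunger is held on its stop (more than 2 N on the stop) for half a second, tray home (value of joint tray above 0.087 m and contact force between stop_face and stop_seat above 2 N), for 0.5 s.
3. the plunger has risen all the way (within 3 mm), tray still home (all of step 1), for 0.1 s.
At the end, for the whole second after the job is handed in: The tray is fully out (within 5 mm), the plunger fully up (within 3 mm), the soap bar lies flat at rest in the tray (value of joint tray below 0.005 m and value of joint plunger below 0.003 m and distance between soap_mid and tray_nest below 0.018 m and z of soap_mid in the frame of tray_nest below 0.016 m and angle between soap_mid's own z axis and vertical below 0.08 rad and linear speed of soap below 0.02 m/s); the robot touches nothing.
It fails at once if the stop was forced: more than 20 N on it, beyond what the springs take (contact force between stop_face and stop_seat above 20 N).
It fails at once if the plunger was pressed (more than 8 mm) while the tray was not home (within 5 mm) (value of joint plunger above 0.008 m and value of joint tray below 0.085 m).
It fails at once if the jar was moved more than 15 mm or knocked over (distance of jar from where it was at the start of the episode above 0.015 m or angle between jar's own z axis and vertical above 0.3 rad).
It fails at once if the tin was moved more than 15 mm or knocked over (distance of tin from where it was at the start of the episode above 0.015 m or angle between tin's own z axis and vertical above 0.3 rad).
It fails at once if the wooden stamp was moved more than 15 mm or knocked over (distance of wood_stamp from where it was at the start of the episode above 0.015 m or angle between wood_stamp's own z axis and vertical above 0.3 rad).
It also fails if it takes over 67 s, if anything falls off the work surface, if the arm or the gripper's body presses on something with over 40 N, if the wrist force passes 120 N, or if a joint passes its speed limit or range.

### The arm

A 7-joint arm with a two-finger parallel gripper is mounted at the origin on a cart in front of the work surface, level with it; the furniture and walls round the work are solid. World frame = base frame: x ahead of the robot, y to its left, z up, the work surface at z = 0. Lengths are in mm, angles in rad, forces in N, time in s.
With the tool pointing down it reaches from about 400 to 875 mm from the base axis. Payload 4.4 kg.
Tool frame: the origin (TCP) lies on the centre line of the jaws, within the pads' length; the fingertips stand 11 mm ahead of it and the grasp point (between the pads) lies 8 mm behind it (ctrl.tips_ahead is the distance from the TCP to the fingertips, in mm); z points along the fingers, y is the line along which they close (so a half turn about z gives the same grasp; the last joint's range is limited). The gripper opens to 85 mm and grips with 20 to 120 N. Pads are 22 mm wide; open, the fingers measure 114 mm over their backs; the gripper's body (76 mm by 85 mm) begins 54 mm behind the grasp point. The pads swing forward as they close: fully open they stand 13 mm farther back than shut.
Start: joints at [-1.25, 0.628, 0.038, 1.517, -0.027, 0.996, -0.02], TCP at [245.176, 602.002, 242.313] pointing down, gripper open.
Joint ranges: [-3.06, 3.06], [-0.37, 2.12], [-1.25, 1.32], [0.18, 2.47], [-1.1, 4.24], [0.23, 1.98], [-2.94, 2.94]. Speed limits (rad/s): [2.57, 2.57, 3.14, 3.14, 3.14, 3.14, 3.14].

### API

Orientations are given as [roll, pitch, yaw] about the fixed x, y, z axes, in that order (R = Rz(yaw) Ry(pitch) Rx(roll)).
In Python, from cell import ctrl, eyes, job gives the robot as it stands. The module is installed in compiled form; this text tells all that it offers.
- The arm moves only by the tool carry_out, never from a script. Its argument "moves" is a list of rows, each an object of numbers: "tx", "ty", "tz": the shift along the tool's x, y, z as a fraction of full scale; "twist": the turn about the tool's z as a fraction of full scale; "fingers": the opening, from 0 (shut) to 1 (fully open). In form: [{"tx": .., "ty": .., "tz": .., "twist": .., "fingers": ..}, ...]. A call has 1 to 12 rows; each row shifts and turns the commanded pose from where the row before left it, along the tool's axes as they then stand; what a row does not reach is not made up. Full scale, the value 1, is 0.3 m for a shift and pi rad for a turn. A row lasts 1/8 s, in which the tool goes at most 62.5 mm and 10.7 degrees, less where a joint would pass 70% of its speed; a pose out of reach is approached as far as the arm can. A call with a number of a shift or a turn outside -1 to 1 is refused whole. A call with a gripper value outside its range is refused whole. The fingers move at their own pace and stop on an object; the grip force is fixed at half the most. Time passes only in rows, so rows that do not move let the fingers close. It gives the time, the measured TCP pose, the force, the opening and the grip force at its end, in the units of the state.
- ctrl.read_state(): the state, without advancing time (a new reading comes with each control period).
- eyes.get_image(name): name is "scene" or "side" or "wrist"; returns a dict with "color" (384x512x3 uint8, blue, green, red), "fovy" (degrees; the focal length in pixels is half the picture's height over the tangent of half this angle, whatever the lens; pixels are square), "cx", "cy" (the principal point, pixels), "world_from_camera" (4x4, takes a point from camera to world coordinates). Camera axes: x right, y up, looking along -z (the intrinsics and any distortion apply to the point x, -y, -z); pixel columns grow to the right and rows downward; lengths in mm; the calibration is good to about 2 mm. A picture is of the moment at which its call begins. There is no depth.
- job.finish_job(): hands the job in; it is judged then, once.
The state is a dict: "clock": time; "qpos": joint angles; "qd": joint speeds; "tau": joint torques, N m; "eef_pos": TCP position; "tool_rot": TCP orientation; "force": force on the tool from outside, world axes, zero at the start; "torque": the same for the moment, N m; "width": finger opening in mm; "gripper_force": force on a finger pad.
Only numpy, scipy, OpenCV 4.12 (cv2) and the standard library are available. Lean on these libraries where they do the work, as an engineer would, in place of code of your own. Each camera call takes 0.05 s, during which the arm holds its last target. There are 200 camera calls.

## Working session

There is one attempt and no reset: what is moved stays moved. The work goes in short steps, Python scripts to look and compute and a tool call to move; the robot and the scene stay as the last step left them, time stands still between calls to the robot, and variables do not carry over. Pictures are saved under pics/ and viewed, at most 10 in all, crops included, and the job is handed in when it is done.

Besides the shell and the picture viewer there is one more tool, called after ">>>" as a command line: name --argument value ..., lists and objects as JSON in quotes. carry_out: Moves the arm, as the interface text tells. Its arguments: {"type":"object","properties":{"moves":{"type":"array","items":{"type":"object","properties":{"tx":{"type":"number","minimum":-1,"maximum":1},"ty":{"type":"number","minimum":-1,"maximum":1},"tz":{"type":"number","minimum":-1,"maximum":1},"twist":{"type":"number","minimum":-1,"maximum":1},"fingers":{"type":"number"}}}}},"required":["moves"]}

```bash
mkdir -p pics; python3 - <<'E'
from cell import ctrl, eyes, job
import cv2,pickle
d={}
for n in("scene","side"):
    i=eyes.get_image(n);d[n]=i
    cv2.imwrite(f"pics/{n}.png",cv2.resize(i["color"],(800,600),interpolation=cv2.INTER_CUBIC))
    print(n,{k:v for k,v in i.items() if k!="color"})
pickle.dump(d,open("im.pkl","wb"))
s=ctrl.read_state();print({k:s[k] for k in("clock","eef_pos","tool_rot","force","width")})
E
```

```text
scene {'fovy': 57.50886751382748, 'cx': 255.71264355017038, 'cy': 192.1112672326414, 'world_from_camera': array([[ 8.01990928e-01,  2.90577675e-01, -5.21895743e-01,
         5.27298958e+01],
       [-5.97012285e-01,  4.18691353e-01, -6.84305402e-01,
        -6.37898842e+02],
       [ 1.96693620e-02,  8.60384894e-01,  5.09265108e-01,
         6.29290762e+02],
       [ 0.00000000e+00,  0.00000000e+00,  0.00000000e+00,
         1.00000000e+00]])}
side {'fovy': 42.65420140216788, 'cx': 257.64256792752957, 'cy': 195.01682171940737, 'world_from_camera': array([[-6.97056962e-01,  3.12103736e-01, -6.45525250e-01,
        -1.13870432e+02],
       [-7.16774175e-01, -3.26682161e-01,  6.16046709e-01,
         6.35162995e+02],
       [-1.86111038e-02,  8.92115477e-01,  4.51423973e-01,
         5.95889556e+02],
       [ 0.00000000e+00,  0.00000000e+00,  0.00000000e+00,
         1.00000000e+00]])}
{'clock': 0.1, 'eef_pos': array([244.97109159, 601.50319426, 241.5062049 ]), 'tool_rot': array([-3.13993207e+00,  4.03368688e-05,  2.75484542e+00]), 'force': array([-0.18117197, -0.59602869, -0.85397954]), 'width': 85.3333054199951}
```

View pics/scene.png

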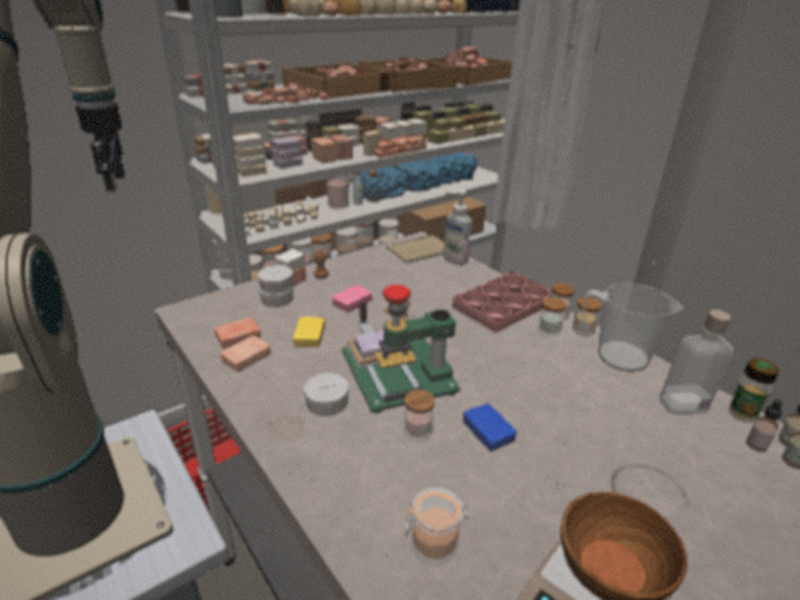

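View pics/side.png

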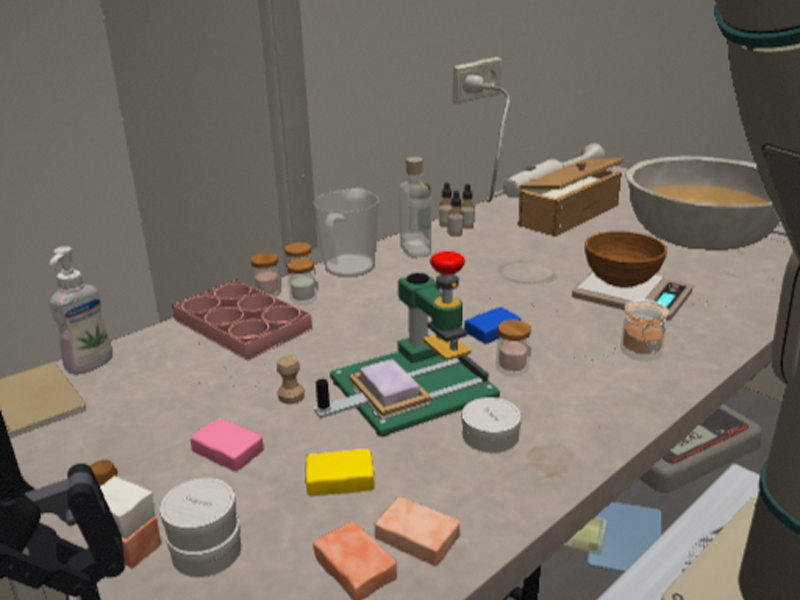

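The scene view shows the press at about (400,350), and the side view shows it at about (415,350), with the handle at (322,395) and the knob at (447,262). I'll enlarge both.

```bash
python3 - <<'E'
import cv2,pickle,numpy as np
d=pickle.load(open("im.pkl","rb"))
a=d["scene"]["color"][175:275,205:305]; b=d["side"]["color"][150:290,190:330]
f=lambda x,k:cv2.resize(x,None,fx=k,fy=k,interpolation=cv2.INTER_CUBIC)
A=f(a,6);B=f(b,5)
cv2.imwrite("pics/a.png",A[:600]);cv2.imwrite("pics/b.png",f(b,4.2857))
E
```

```text
(no output)
```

View pics/a.png

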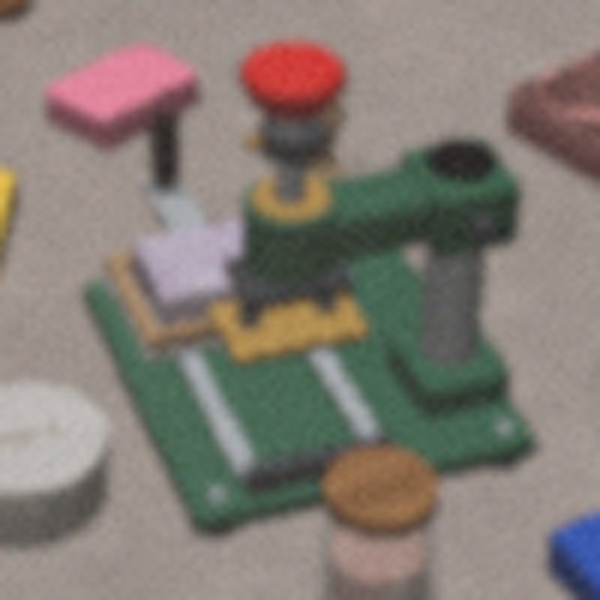

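View pics/b.png

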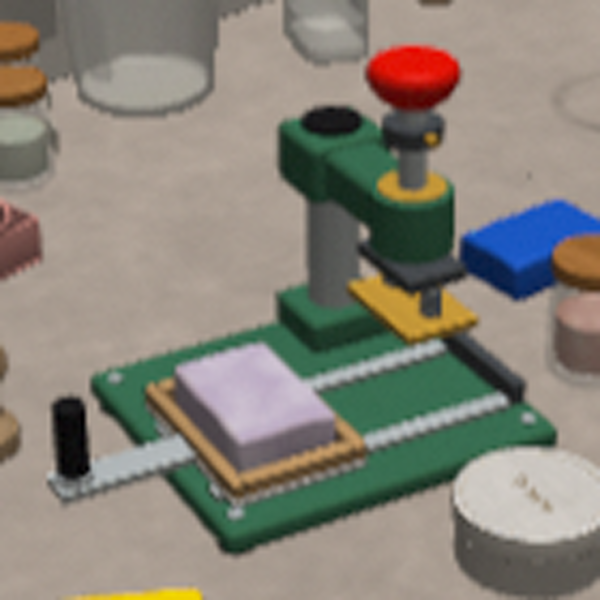

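Crop a: knob top at about (294,62), seat (291,197), post bottom (165,185). Crop b: knob top at about (413,62), seat (412,184), post top (70,404), post bottom (72,474). I'll fit the press pose from these points.

```bash
cat > h.py <<'E'
import cv2,pickle,numpy as np
from scipy.optimize import least_squares
def proj(i,P):
    W=i["world_from_camera"];f=i["color"].shape[0]/2/np.tan(np.radians(i["fovy"])/2)
    c=(np.asarray(P,float)-W[:3,3])@W[:3,:3]
    return np.stack([i["cx"]+f*c[:,0]/-c[:,2],i["cy"]-f*c[:,1]/-c[:,2]],1)
def ray(i,uv,z):
    W=i["world_from_camera"];f=i["color"].shape[0]/2/np.tan(np.radians(i["fovy"])/2)
    r=W[:3,:3]@np.array([(uv[0]-i["cx"])/f,-(uv[1]-i["cy"])/f,-1]);o=W[:3,3]
    return o+r*(z-o[2])/r[2]
E
python3 - <<'E'
from h import *
d=pickle.load(open("im.pkl","rb"));S,D=d["scene"],d["side"]
ca=lambda u,v:np.array([205+(u+.5)/6-.5,175+(v+.5)/6-.5]);cb=lambda u,v:np.array([190+(u+.5)/4.2857-.5,150+(v+.5)/4.2857-.5])
obs=[(S,ca(294,62),(0,0,204)),(S,ca(291,197),(0,0,138)),(S,ca(165,185),(0,185,34)),
(D,cb(413,62),(0,0,204)),(D,cb(412,184),(0,0,138)),(D,cb(70,404),(0,185,72)),(D,cb(72,474),(0,185,34))]
for i,u,p in obs: print(p,ray(i,u,p[2]).round(1))
def res(q):
    c,s=np.cos(q[2]),np.sin(q[2]);R=np.array([[c,-s,0],[s,c,0],[0,0,1]])
    return np.concatenate([(proj(i,[R@p+[q[0],q[1],0]])[0]-u) for i,u,p in obs])
for y0 in(0,1.5,3,4.5):
    r=least_squares(res,[600,50,y0]);print(r.cost,r.x)
q=r.x;print(res(q).reshape(-1,2).round(1))
for n,z,i,u in(("tin",34,D,cb(535,490)),("jar",70,S,ca(380,485)),("stamp",64,D,np.array([288,362])*.64)): print(n,ray(i,u,z))
E
```

```text
(0, 0, 204) [505.1 -35.4 204. ]
(0, 0, 138) [504.6 -35.8 138. ]
(0, 185, 34) [553.1 138.6  34. ]
(0, 0, 204) [504.  -35.1 204. ]
(0, 0, 138) [506.8 -38.  138. ]
(0, 185, 72) [555.7 140.4  72. ]
(0, 185, 34) [555.9 142.2  34. ]
0.6795254772471745 [ 5.04863072e+02 -3.63037242e+01 -2.76737511e-01]
0.679525477247269 [ 5.04863072e+02 -3.63037245e+01 -2.76737504e-01]
0.679525477247215 [504.86307164 -36.30372424   6.00644779]
0.6795254772472304 [504.86307157 -36.30372424   6.00644779]
[[ 0.1  0.2]
 [ 0.2  0.1]
 [ 0.1 -0.7]
 [ 0.1 -0.3]
 [ 0.1  0.5]
 [-0.4  0.3]
 [ 0.4 -0. ]]
tin [392.305842     0.99849443  34.        ]
jar [ 471.45286476 -143.02824243   70.        ]
stamp [635.90047638 134.59839356  64.        ]
```

>>> carry_out --moves '[{"twist": -0.035, "fingers": 0.55}, {"tx": -0.128, "ty": -0.108, "fingers": 0.55}, {"tx": -0.128, "ty": -0.108, "fingers": 0.55}, {"tx": -0.128, "ty": -0.108, "fingers": 0.55}, {"tx": -0.128, "ty": -0.108, "fingers": 0.55}, {"tx": -0.128, "ty": -0.108, "fingers": 0.55}, {"tx": -0.128, "ty": -0.108, "fingers": 0.55}, {"tx": -0.128, "ty": -0.108, "fingers": 0.55}, {"tx": -0.128, "ty": -0.108, "fingers": 0.55}, {"tx": -0.128, "ty": -0.108, "fingers": 0.55}, {"tx": -0.128, "ty": -0.108, "fingers": 0.55}, {"tx": -0.128, "ty": -0.108, "fingers": 0.55}]'

```text
validation failed for argument at $.mo...
```

>>> carry_out --moves '[{"tx": 0.0, "ty": 0.0, "tz": 0.0, "twist": -0.035, "fingers": 0.55}, {"tx": -0.128, "ty": -0.108, "tz": 0.0, "twist": 0.0, "fingers": 0.55}, {"tx": -0.128, "ty": -0.108, "tz": 0.0, "twist": 0.0, "fingers": 0.55}, {"tx": -0.128, "ty": -0.108, "tz": 0.0, "twist": 0.0, "fingers": 0.55}, {"tx": -0.128, "ty": -0.108, "tz": 0.0, "twist": 0.0, "fingers": 0.55}, {"tx": -0.128, "ty": -0.108, "tz": 0.0, "twist": 0.0, "fingers": 0.55}, {"tx": -0.128, "ty": -0.108, "tz": 0.0, "twist": 0.0, "fingers": 0.55}, {"tx": -0.128, "ty": -0.108, "tz": 0.0, "twist": 0.0, "fingers": 0.55}, {"tx": -0.128, "ty": -0.108, "tz": 0.0, "twist": 0.0, "fingers": 0.55}, {"tx": -0.128, "ty": -0.108, "tz": 0.0, "twist": 0.0, "fingers": 0.55}, {"tx": -0.128, "ty": -0.108, "tz": 0.0, "twist": 0.0, "fingers": 0.55}, {"tx": -0.128, "ty": -0.108, "tz": 0.0, "twist": 0.0, "fingers": 0.55}]'

```text
clock: 1.6
eef_pos: [554.6, 142.3, 242.0]
tool_rot: [-3.141, -0.001, 2.865]
force: [0.2, 0.0, -1.0]
width: 46.9
gripper_force: 0.0
```

>>> carry_out --moves '[{"tx": 0.0, "ty": 0.0, "tz": 0.15, "twist": 0.0, "fingers": 0.55}, {"tx": 0.0, "ty": 0.0, "tz": 0.15, "twist": 0.0, "fingers": 0.55}, {"tx": 0.0, "ty": 0.0, "tz": 0.15, "twist": 0.0, "fingers": 0.55}, {"tx": 0.0, "ty": 0.0, "tz": 0.02, "twist": 0.0, "fingers": 0.55}, {"tx": 0.0, "ty": 0.0, "tz": 0.0, "twist": 0.0, "fingers": 0.55}]'

```text
clock: 2.22
eef_pos: [554.5, 143.8, 101.8]
tool_rot: [3.141, 0.0, 2.865]
force: [-0.4, 0.0, -0.0]
width: 46.8
gripper_force: 0.0
```

```bash
python3 - <<'E'
from cell import eyes
import cv2,numpy as np
a=eyes.get_image("wrist")["color"];b=eyes.get_image("side")["color"][180:270,175:295]
cv2.imwrite("pics/c.png",np.vstack([cv2.resize(a,(400,300)),cv2.resize(b,(400,300),interpolation=2)]))
E
```

```text
(no output)
```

View pics/c.png

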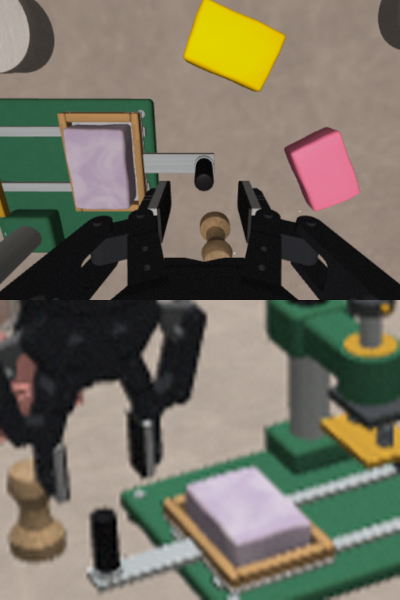

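The post stands between the fingers in the wrist view, and the side view puts it straight under the jaws. Next I descend and grip.

>>> carry_out --moves '[{"tx": 0.0, "ty": -0.004, "tz": 0.1, "twist": 0.0, "fingers": 0.55}, {"tx": 0.0, "ty": 0.0, "tz": 0.068, "twist": 0.0, "fingers": 0.55}, {"tx": 0.0, "ty": 0.0, "tz": 0.0, "twist": 0.0, "fingers": 0.55}, {"tx": 0.0, "ty": 0.0, "tz": 0.0, "twist": 0.0, "fingers": 0.0}, {"tx": 0.0, "ty": 0.0, "tz": 0.0, "twist": 0.0, "fingers": 0.0}, {"tx": 0.0, "ty": 0.0, "tz": 0.0, "twist": 0.0, "fingers": 0.0}, {"tx": 0.0, "ty": 0.0, "tz": 0.0, "twist": 0.0, "fingers": 0.0}]'

```text
clock: 3.2
eef_pos: [554.9, 143.0, 52.6]
tool_rot: [3.14, 0.002, 2.865]
force: [-0.1, 1.0, 5.9]
width: 14.4
gripper_force: 58.4
```

>>> carry_out --moves '[{"tx": 0.0, "ty": -0.01, "tz": 0.0, "twist": 0.0, "fingers": 0.0}, {"tx": 0.0, "ty": -0.02, "tz": 0.0, "twist": 0.0, "fingers": 0.0}, {"tx": 0.0, "ty": -0.03, "tz": 0.0, "twist": 0.0, "fingers": 0.0}, {"tx": 0.0, "ty": -0.04, "tz": 0.0, "twist": 0.0, "fingers": 0.0}, {"tx": 0.0, "ty": -0.04, "tz": 0.0, "twist": 0.0, "fingers": 0.0}, {"tx": 0.0, "ty": -0.04, "tz": 0.0, "twist": 0.0, "fingers": 0.0}, {"tx": 0.0, "ty": -0.04, "tz": 0.0, "twist": 0.0, "fingers": 0.0}, {"tx": 0.0, "ty": -0.03, "tz": 0.0, "twist": 0.0, "fingers": 0.0}, {"tx": 0.0, "ty": -0.02, "tz": 0.0, "twist": 0.0, "fingers": 0.0}, {"tx": 0.0, "ty": -0.01, "tz": 0.0, "twist": 0.0, "fingers": 0.0}, {"tx": 0.0, "ty": 0.0, "tz": 0.0, "twist": 0.0, "fingers": 0.0}]'

```text
clock: 4.58
eef_pos: [531.7, 62.0, 52.5]
tool_rot: [3.14, 0.002, 2.865]
force: [-0.6, 0.8, 9.5]
width: 14.7
gripper_force: 58.9
```

>>> carry_out --moves '[{"tx": 0.0, "ty": -0.01, "tz": 0.0, "twist": 0.0, "fingers": 0.0}, {"tx": 0.0, "ty": -0.008, "tz": 0.0, "twist": 0.0, "fingers": 0.0}, {"tx": 0.0, "ty": -0.006, "tz": 0.0, "twist": 0.0, "fingers": 0.0}, {"tx": 0.0, "ty": 0.0, "tz": 0.0, "twist": 0.0, "fingers": 0.0}]'

```text
clock: 5.08
eef_pos: [530.3, 56.8, 52.6]
tool_rot: [3.138, 0.003, 2.866]
force: [-1.2, 3.9, 7.7]
width: 14.3
gripper_force: 58.8
```

>>> carry_out --moves '[{"tx": 0.0, "ty": -0.008, "tz": 0.0, "twist": 0.0, "fingers": 0.0}, {"tx": 0.0, "ty": -0.006, "tz": 0.0, "twist": 0.0, "fingers": 0.0}, {"tx": 0.0, "ty": 0.0, "tz": 0.0, "twist": 0.0, "fingers": 0.0}]'

```text
clock: 5.45
eef_pos: [530.3, 56.7, 52.6]
tool_rot: [3.133, 0.004, 2.869]
force: [1.6, 12.6, 5.9]
width: 14.3
gripper_force: 58.9
```

>>> carry_out --moves '[{"tx": 0.0, "ty": 0.015, "tz": 0.0, "twist": 0.0, "fingers": 0.0}, {"tx": 0.0, "ty": 0.0, "tz": 0.0, "twist": 0.0, "fingers": 0.45}, {"tx": 0.0, "ty": 0.0, "tz": 0.0, "twist": 0.0, "fingers": 0.45}, {"tx": 0.0, "ty": 0.0, "tz": 0.0, "twist": 0.0, "fingers": 0.45}, {"tx": 0.0, "ty": 0.0, "tz": -0.08, "twist": 0.0, "fingers": 0.45}, {"tx": 0.0, "ty": 0.0, "tz": -0.16, "twist": 0.0, "fingers": 0.45}, {"tx": 0.0, "ty": 0.0, "tz": -0.16, "twist": 0.0, "fingers": 0.45}, {"tx": 0.0, "ty": 0.0, "tz": -0.16, "twist": 0.0, "fingers": 0.0}, {"tx": 0.0, "ty": 0.0, "tz": -0.06, "twist": 0.0, "fingers": 0.0}, {"tx": 0.0, "ty": 0.0, "tz": 0.0, "twist": 0.0, "fingers": 0.0}]'

```text
clock: 6.7
eef_pos: [529.7, 54.9, 238.2]
tool_rot: [3.14, 0.003, 2.864]
force: [-0.9, 0.2, -1.5]
width: 0.0
gripper_force: 0.0
```

```bash
python3 - <<'E'
from cell import eyes
import cv2,numpy as np
b=eyes.get_image("side")["color"][130:280,180:340]
cv2.imwrite("pics/d.png",cv2.resize(b,(640,600),interpolation=2))
E
```

```text
(no output)
```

View pics/d.png

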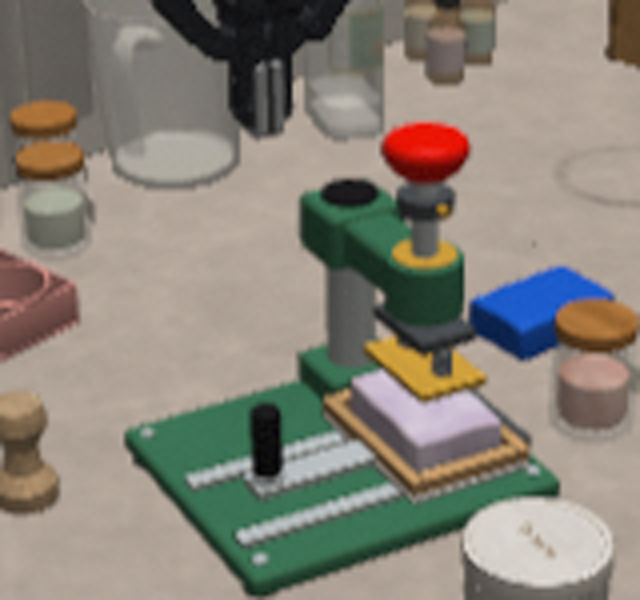

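The picture shows the tray home at the stop, the soap under the die and the plunger up. I'll go over the knob.

>>> carry_out --moves '[{"tx": -0.003, "ty": -0.085, "tz": 0.0, "twist": 0.0, "fingers": 0.0}, {"tx": 0.0, "ty": -0.12, "tz": 0.0, "twist": 0.0, "fingers": 0.0}, {"tx": 0.0, "ty": -0.08, "tz": 0.0, "twist": 0.0, "fingers": 0.0}, {"tx": 0.0, "ty": -0.03, "tz": 0.0, "twist": 0.0, "fingers": 0.0}, {"tx": 0.0, "ty": 0.0, "tz": 0.04, "twist": 0.0, "fingers": 0.0}, {"tx": 0.0, "ty": 0.0, "tz": 0.0, "twist": 0.0, "fingers": 0.0}, {"tx": 0.0, "ty": 0.0, "tz": 0.0, "twist": 0.0, "fingers": 0.0}]'

```text
clock: 7.62
eef_pos: [504.0, -34.9, 224.5]
tool_rot: [3.141, -0.001, 2.866]
force: [-0.5, 0.0, 1.0]
width: -0.2
gripper_force: 0.0
```

>>> carry_out --moves '[{"tx": 0.003, "ty": -0.003, "tz": 0.02, "twist": 0.0, "fingers": 0.0}, {"tx": 0.0, "ty": 0.0, "tz": 0.02, "twist": 0.0, "fingers": 0.0}, {"tx": 0.0, "ty": 0.0, "tz": 0.02, "twist": 0.0, "fingers": 0.0}, {"tx": 0.0, "ty": 0.0, "tz": 0.0, "twist": 0.0, "fingers": 0.0}]'

```text
clock: 8.12
eef_pos: [502.8, -36.4, 206.6]
tool_rot: [3.141, -0.0, 2.865]
force: [-0.2, 1.1, 3.2]
width: 0.0
gripper_force: 1.4
```

>>> carry_out --moves '[{"tx": -0.004, "ty": 0.0, "tz": 0.01, "twist": 0.0, "fingers": 0.0}, {"tx": 0.0, "ty": 0.0, "tz": 0.01, "twist": 0.0, "fingers": 0.0}, {"tx": 0.0, "ty": 0.0, "tz": 0.0, "twist": 0.0, "fingers": 0.0}]'

```text
clock: 8.5
eef_pos: [503.2, -36.6, 200.7]
tool_rot: [3.142, -0.002, 2.865]
force: [-3.9, 2.2, 6.7]
width: -0.2
gripper_force: 3.0
```

>>> carry_out --moves '[{"tx": 0.0, "ty": 0.0, "tz": 0.007, "twist": 0.0, "fingers": 0.0}, {"tx": 0.0, "ty": 0.0, "tz": 0.0, "twist": 0.0, "fingers": 0.0}]'

```text
clock: 8.75
eef_pos: [503.2, -36.6, 198.8]
tool_rot: [3.142, -0.002, 2.865]
force: [-3.8, 2.8, 5.8]
width: 0.0
gripper_force: 3.3
```

>>> carry_out --moves '[{"tx": 0.0, "ty": 0.0, "tz": 0.007, "twist": 0.0, "fingers": 0.0}, {"tx": 0.0, "ty": 0.0, "tz": 0.0, "twist": 0.0, "fingers": 0.0}]'

```text
clock: 9.0
eef_pos: [503.2, -36.6, 196.7]
tool_rot: [3.142, -0.002, 2.865]
force: [-3.7, 1.9, 7.0]
width: 0.1
gripper_force: 3.6
```

>>> carry_out --moves '[{"tx": 0.0, "ty": 0.0, "tz": 0.007, "twist": 0.0, "fingers": 0.0}, {"tx": 0.0, "ty": 0.0, "tz": 0.0, "twist": 0.0, "fingers": 0.0}]'

```text
clock: 9.25
eef_pos: [503.2, -36.6, 194.7]
tool_rot: [3.142, -0.001, 2.865]
force: [-3.8, 2.6, 7.5]
width: 0.0
gripper_force: 3.9
```

>>> carry_out --moves '[{"tx": 0.0, "ty": 0.0, "tz": 0.006, "twist": 0.0, "fingers": 0.0}, {"tx": 0.0, "ty": 0.0, "tz": 0.0, "twist": 0.0, "fingers": 0.0}]'

```text
clock: 9.5
eef_pos: [503.2, -36.6, 192.9]
tool_rot: [3.142, -0.002, 2.865]
force: [-4.6, 1.2, 7.8]
width: -0.4
gripper_force: 4.1
```

>>> carry_out --moves '[{"tx": 0.0, "ty": 0.0, "tz": 0.006, "twist": 0.0, "fingers": 0.0}, {"tx": 0.0, "ty": 0.0, "tz": 0.0, "twist": 0.0, "fingers": 0.0}]'

```text
clock: 9.75
eef_pos: [503.2, -36.6, 191.2]
tool_rot: [3.141, -0.001, 2.865]
force: [-4.0, 2.1, 9.4]
width: -0.1
gripper_force: 4.3
```

>>> carry_out --moves '[{"tx": 0.0, "ty": 0.0, "tz": 0.005, "twist": 0.0, "fingers": 0.0}, {"tx": 0.0, "ty": 0.0, "tz": 0.0, "twist": 0.0, "fingers": 0.0}]'

```text
clock: 10.0
eef_pos: [503.3, -36.6, 190.4]
tool_rot: [3.141, -0.001, 2.865]
force: [-6.1, 3.0, 15.3]
width: 0.1
gripper_force: 7.5
```

>>> carry_out --moves '[{"tx": 0.0, "ty": 0.0, "tz": 0.0, "twist": 0.0, "fingers": 0.0}, {"tx": 0.0, "ty": 0.0, "tz": 0.0, "twist": 0.0, "fingers": 0.0}, {"tx": 0.0, "ty": 0.0, "tz": 0.0, "twist": 0.0, "fingers": 0.0}, {"tx": 0.0, "ty": 0.0, "tz": 0.0, "twist": 0.0, "fingers": 0.0}]'

```text
clock: 10.5
eef_pos: [503.3, -36.6, 190.4]
tool_rot: [3.141, -0.001, 2.865]
force: [-5.7, 2.0, 15.1]
width: -0.1
gripper_force: 7.4
```

>>> carry_out --moves '[{"tx": 0.0, "ty": 0.0, "tz": 0.001, "twist": 0.0, "fingers": 0.0}, {"tx": 0.0, "ty": 0.0, "tz": 0.0, "twist": 0.0, "fingers": 0.0}, {"tx": 0.0, "ty": 0.0, "tz": 0.0, "twist": 0.0, "fingers": 0.0}, {"tx": 0.0, "ty": 0.0, "tz": 0.0, "twist": 0.0, "fingers": 0.0}, {"tx": 0.0, "ty": 0.0, "tz": 0.0, "twist": 0.0, "fingers": 0.0}, {"tx": 0.0, "ty": 0.0, "tz": 0.0, "twist": 0.0, "fingers": 0.0}]'

```text
clock: 11.25
eef_pos: [503.2, -36.6, 190.4]
tool_rot: [3.141, -0.001, 2.865]
force: [-6.2, 1.7, 17.6]
width: -0.4
gripper_force: 8.7
```

The height holds while the force climbs to 17.6 N, so the plunger is firmly on its stop and has been held for over a second. Now I let it rise.

>>> carry_out --moves '[{"tx": 0.0, "ty": 0.0, "tz": -0.03, "twist": 0.0, "fingers": 0.0}, {"tx": 0.0, "ty": 0.0, "tz": -0.04, "twist": 0.0, "fingers": 0.0}, {"tx": 0.0, "ty": 0.0, "tz": -0.05, "twist": 0.0, "fingers": 0.0}, {"tx": 0.0, "ty": 0.0, "tz": -0.05, "twist": 0.0, "fingers": 0.0}, {"tx": 0.0, "ty": 0.0, "tz": 0.0, "twist": 0.0, "fingers": 0.0}, {"tx": 0.0, "ty": 0.0, "tz": 0.0, "twist": 0.0, "fingers": 0.0}, {"tx": 0.0, "ty": 0.0, "tz": 0.0, "twist": 0.0, "fingers": 0.0}]'

```text
clock: 12.12
eef_pos: [503.6, -37.1, 239.5]
tool_rot: [-3.141, -0.001, 2.865]
force: [-0.2, 0.2, 0.2]
width: -0.1
gripper_force: 0.0
```

```bash
python3 - <<'E'
from cell import eyes
import cv2
b=eyes.get_image("side")["color"][130:280,180:340]
cv2.imwrite("pics/e.png",cv2.resize(b,(640,600),interpolation=2))
E
```

```text
(no output)
```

View pics/e.png

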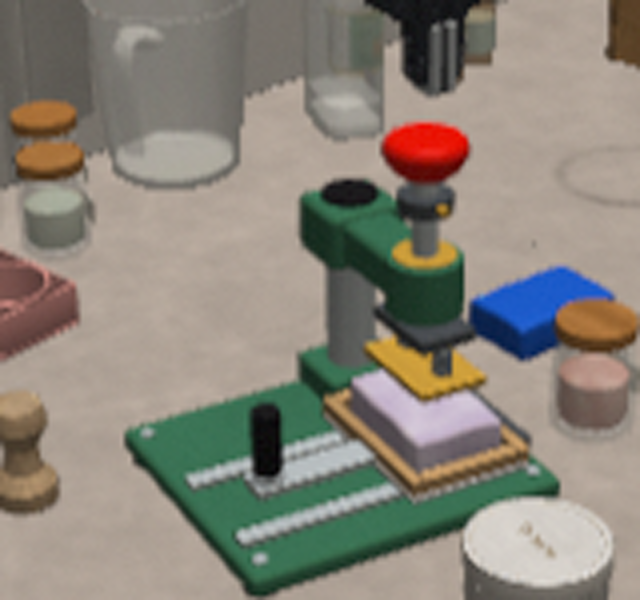

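The plunger is back up, the tray is home and the soap lies flat. Back to the handle.

>>> carry_out --moves '[{"tx": 0.0, "ty": 0.085, "tz": 0.0, "twist": 0.0, "fingers": 0.0}, {"tx": 0.0, "ty": 0.12, "tz": 0.0, "twist": 0.0, "fingers": 0.45}, {"tx": 0.0, "ty": 0.08, "tz": 0.0, "twist": 0.0, "fingers": 0.45}, {"tx": 0.0, "ty": 0.04, "tz": 0.0, "twist": 0.0, "fingers": 0.45}, {"tx": 0.0, "ty": 0.0, "tz": 0.0, "twist": 0.0, "fingers": 0.45}, {"tx": 0.0, "ty": 0.0, "tz": 0.15, "twist": 0.0, "fingers": 0.45}, {"tx": 0.0, "ty": 0.0, "tz": 0.15, "twist": 0.0, "fingers": 0.45}, {"tx": 0.0, "ty": 0.0, "tz": 0.12, "twist": 0.0, "fingers": 0.45}, {"tx": 0.0, "ty": 0.0, "tz": 0.0, "twist": 0.0, "fingers": 0.45}]'

```text
clock: 13.3
eef_pos: [528.3, 54.9, 112.1]
tool_rot: [-3.138, -0.005, 2.863]
force: [0.2, -0.7, 0.5]
width: 38.3
gripper_force: 0.0
```

>>> carry_out --moves '[{"tx": -0.005, "ty": 0.008, "tz": 0.05, "twist": 0.0, "fingers": 0.45}, {"tx": 0.0, "ty": 0.0, "tz": 0.1, "twist": 0.0, "fingers": 0.45}, {"tx": 0.0, "ty": 0.0, "tz": 0.048, "twist": 0.0, "fingers": 0.45}, {"tx": 0.0, "ty": 0.0, "tz": 0.0, "twist": 0.0, "fingers": 0.45}, {"tx": 0.0, "ty": 0.0, "tz": 0.0, "twist": 0.0, "fingers": 0.0}, {"tx": 0.0, "ty": 0.0, "tz": 0.0, "twist": 0.0, "fingers": 0.0}, {"tx": 0.0, "ty": 0.0, "tz": 0.0, "twist": 0.0, "fingers": 0.0}, {"tx": 0.0, "ty": 0.0, "tz": 0.0, "twist": 0.0, "fingers": 0.0}]'

```text
clock: 14.3
eef_pos: [533.4, 58.5, 55.9]
tool_rot: [3.141, 0.002, 2.864]
force: [-0.4, -1.1, 7.0]
width: 13.9
gripper_force: 58.5
```

>>> carry_out --moves '[{"tx": 0.0, "ty": 0.01, "tz": 0.0, "twist": 0.0, "fingers": 0.0}, {"tx": 0.0, "ty": 0.02, "tz": 0.0, "twist": 0.0, "fingers": 0.0}, {"tx": 0.0, "ty": 0.03, "tz": 0.0, "twist": 0.0, "fingers": 0.0}, {"tx": 0.0, "ty": 0.04, "tz": 0.0, "twist": 0.0, "fingers": 0.0}, {"tx": 0.0, "ty": 0.04, "tz": 0.0, "twist": 0.0, "fingers": 0.0}, {"tx": 0.0, "ty": 0.04, "tz": 0.0, "twist": 0.0, "fingers": 0.0}, {"tx": 0.0, "ty": 0.04, "tz": 0.0, "twist": 0.0, "fingers": 0.0}, {"tx": 0.0, "ty": 0.03, "tz": 0.0, "twist": 0.0, "fingers": 0.0}, {"tx": 0.0, "ty": 0.02, "tz": 0.0, "twist": 0.0, "fingers": 0.0}, {"tx": 0.0, "ty": 0.01, "tz": 0.0, "twist": 0.0, "fingers": 0.0}, {"tx": 0.0, "ty": 0.0, "tz": 0.0, "twist": 0.0, "fingers": 0.0}]'

```text
clock: 15.68
eef_pos: [556.7, 139.8, 55.9]
tool_rot: [3.141, 0.002, 2.865]
force: [0.4, -0.3, 5.2]
width: 14.0
gripper_force: 58.5
```

>>> carry_out --moves '[{"tx": 0.0, "ty": 0.01, "tz": 0.0, "twist": 0.0, "fingers": 0.0}, {"tx": 0.0, "ty": 0.01, "tz": 0.0, "twist": 0.0, "fingers": 0.0}, {"tx": 0.0, "ty": 0.008, "tz": 0.0, "twist": 0.0, "fingers": 0.0}, {"tx": 0.0, "ty": 0.0, "tz": 0.0, "twist": 0.0, "fingers": 0.0}]'

```text
clock: 16.18
eef_pos: [557.5, 142.9, 55.9]
tool_rot: [-3.136, 0.0, 2.862]
force: [-3.1, -8.8, 9.9]
width: 14.4
gripper_force: 59.3
```

>>> carry_out --moves '[{"tx": 0.0, "ty": -0.01, "tz": 0.0, "twist": 0.0, "fingers": 0.0}, {"tx": 0.0, "ty": 0.0, "tz": 0.0, "twist": 0.0, "fingers": 0.45}, {"tx": 0.0, "ty": 0.0, "tz": 0.0, "twist": 0.0, "fingers": 0.45}, {"tx": 0.0, "ty": 0.0, "tz": 0.0, "twist": 0.0, "fingers": 0.45}, {"tx": 0.0, "ty": 0.0, "tz": -0.08, "twist": 0.0, "fingers": 0.45}, {"tx": 0.0, "ty": 0.0, "tz": -0.15, "twist": 0.0, "fingers": 0.45}, {"tx": 0.0, "ty": 0.0, "tz": -0.15, "twist": 0.0, "fingers": 0.45}, {"tx": 0.0, "ty": 0.0, "tz": -0.15, "twist": 0.0, "fingers": 0.45}, {"tx": 0.0, "ty": 0.0, "tz": -0.08, "twist": 0.0, "fingers": 0.45}, {"tx": 0.0, "ty": 0.0, "tz": 0.0, "twist": 0.0, "fingers": 0.45}, {"tx": 0.0, "ty": 0.0, "tz": 0.0, "twist": 0.0, "fingers": 0.45}]'

```text
clock: 17.55
eef_pos: [556.4, 144.7, 236.7]
tool_rot: [-3.141, -0.002, 2.865]
force: [-0.6, -0.6, 0.1]
width: 38.6
gripper_force: 0.0
```

```bash
python3 - <<'E'
from cell import eyes
import cv2
b=eyes.get_image("side")["color"][150:290,190:330]
cv2.imwrite("pics/f.png",cv2.resize(b,(600,600),interpolation=2))
E
```

```text
(no output)
```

View pics/f.png

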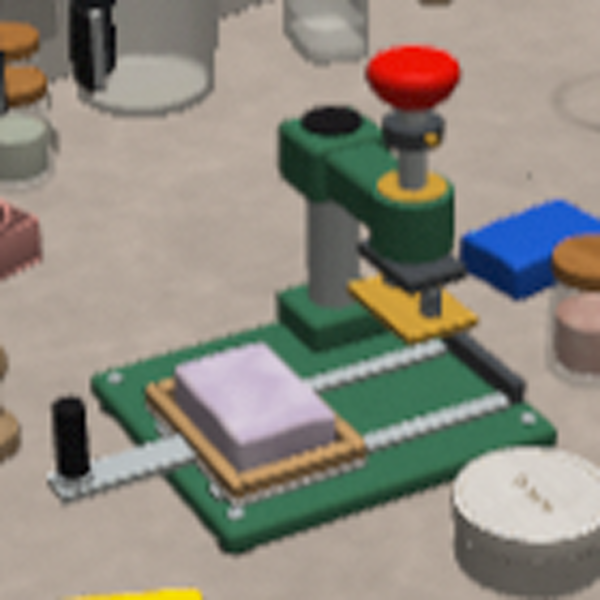

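The crop matches the starting picture: post top at (70,404), tray fully out, soap flat in it, plunger up and nothing touched. I'll hand it in.

```bash
python3 -c "
from cell import job
print(job.finish_job())"
```

```text
the job is handed in; nothing more can be done
None
```

I stamped the soap and handed the job in at about 18 s: the plunger was held on its stop for over a second at 15–18 N, then rose fully, and the tray is fully out with the soap flat in it; the hand-in call gave no verdict.

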